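Shut the coffee mill's drawer and grind one turn

TASK

The hand coffee mill still has its drawer pulled out. With a fingertip, push the drawer fully home so that it will catch the grounds, and only then push the crank round clockwise (seen from above) for one turn: from the back of the mill, on past the drawer front once, and round again until its handle points straight to the back, away from the drawer. Only push, never take hold of the knob or the handle, keep the mill standing where it is and leave the mug, the jar and the fork alone.

Things in the scene. Friction and masses are not known exactly. Their poses are not given: they have to be found in the camera images.
- mill: Hand coffee mill, a heavy one of 3 kg, standing loose: a wooden box with a black hopper bowl and crank on top, a drawer in front. Origin on the underside; x from the drawer front to the back, z up. In this frame (mm) the box covers x -58 to 70, y -39 to 89, z to 107; the hopper x -41 to 54, y -22 to 72, z to 142. It slides when pushed with more than about 10 N.
- mill_drawer (a joint): How far the drawer is out, m: 0 fully home, 0.06 fully out. It slides along the mill's x (0.4 N friction), shuts towards +x, against a stop.
- drawer_knob (a point): Centre of the round wooden knob, 18 mm across, sticking 18 mm out of the drawer's front panel, 35 mm above the counter; moves with the drawer. With the drawer home it is at x -61, y 25 mm of the mill. The panel is 95 mm wide and spans heights 11 to 59 mm.
- mill_crank (a joint): Crank angle, rad, about the upright axis at crank_hub; no stops, counts turns, stays where left (0.08 N m friction). Clockwise from above makes it smaller. The handle points along the mill's -y at 0, to the back (+x) at 1.57, over the drawer at -1.57, and to the back again one clockwise turn on, at -4.71. Starts between 0.6 and 2.55.
- crank_hub (a point): Point on the crank's axis, 150 mm above the counter, at x 6, y 25 mm of the mill.
- crank_handle (a point): Middle of the upright wooden handle at the end of the crank arm: 23 mm across, heights 158 to 194 mm, 102 mm from the crank's axis. The arm that carries it is 20 mm wide and lies at heights 142 to 170 mm. It turns with the crank.
- mug: Cream mug, 78 x 110 x 97 mm high with its handle, beside the mill; origin on its underside. To be left alone.
- sugar_jar: Sugar jar with a screw lid, 92 mm across, 134 mm high, beside the mill; origin on its underside. To be left alone.
- fork: Steel fork, 193 x 26 x 15 mm, lying in front of the mill on its right; origin on its underside. To be left alone.

How it is judged:
On the way, in this order (a step that is already met when the one before it is completed fails the run):
1. the drawer is pushed fully home (within 4 mm) (value of joint mill_drawer below 0.004 m), for 0.2 s.
2. the crank is pushed clockwise past the drawer front (value of joint mill_crank below -1.57 rad).
At the end, for the whole second after the job is handed in: The drawer is home within 4 mm, the crank has gone round clockwise once and its handle points to the mill's back within 0.3 rad (joint -4.71), and the mill stands upright, at rest, within 50 mm of where it stood (value of joint mill_drawer below 0.004 m and value of joint mill_crank between -5.01 and -4.41 rad and distance of mill from where it was at the start of the episode below 0.05 m and angle between mill's own z axis and vertical below 0.05 rad and linear speed of mill below 0.01 m/s); the robot touches nothing.
It fails at once if the mill is lifted, tipped or shoved more than 60 mm (height (world z) of mill above 0.012 m or angle between mill's own z axis and vertical above 0.2 rad or distance of mill from where it was at the start of the episode above 0.06 m).
It fails at once if the crank is turned more than a little the wrong way (counter-clockwise) (value of joint mill_crank above 3.1 rad).
It fails at once if the handle is taken between the fingers (horizontal distance between the grasp point and crank_handle below 0.01 m and height (world z) of the grasp point below 0.2 m).
It fails at once if the drawer knob is taken between the fingers (distance between the grasp point and drawer_knob below 0.011 m).
It fails at once if the mug, the jar or the fork is moved more than 30 mm or the mug or jar tipped (distance of any of mug, sugar_jar, fork from where it was at the start of the episode above 0.03 m or angle between any of mug, sugar_jar's own z axis and vertical above 0.3 rad).
It also fails if it takes over 67 s, if anything falls off the work surface, if the arm or the gripper's body presses on something with over 40 N, if the wrist force passes 120 N, or if a joint passes its speed limit or range.

ROBOT

A 6-joint arm with a two-finger parallel gripper is mounted at the origin on a cart in front of the work surface, level with it; the furniture and walls round the work are solid. World frame = base frame: x ahead of the robot, y to its left, z up, the work surface at z = 0. Lengths are in m, angles in rad, forces in N, time in s.
With the tool pointing down it reaches from about 0.325 to 0.775 m from the base axis. Payload 5.5 kg.
Tool frame: the origin (TCP) lies between the finger pads; the fingertips stand 8 mm ahead of it and the grasp point (between the pads) lies 11 mm behind it (tcp_to_tips is the distance from the TCP to the fingertips, in m); z points along the fingers, y is the line along which they close (so a half turn about z gives the same grasp; the last joint's range is limited). The gripper opens to 88 mm and grips with 3 to 60 N. Pads are 20 mm wide; open, the fingers measure 115 mm over their backs; the gripper's body (75 mm by 178 mm) begins 61 mm behind the grasp point.
Start: joints at [-1.185, 0.091, 1.231, -0, 1.82, -0.057], TCP at [0.257, -0.542, 0.231] pointing down, gripper open.
Joint ranges: [-2.87, 2.87], [-0.86, 2.18], [0.17, 2.46], [-1.51, 4.65], [0.06, 2.69], [-2.65, 2.65]. Speed limits (rad/s): [2.57, 2.57, 3.01, 3.14, 3.14, 3.14].

INTERFACE

Orientations are given as a unit quaternion [w, x, y, z].
In Python, from bench import * gives the robot as it stands. Calls block until the motion is done:
- move_to(position, orientation): joint-space move of the TCP to a pose.
- move_l(position, speed=0.15, orientation=None): straight line of the TCP; orientation=None keeps the orientation; speed is the mean speed in m/s.
- movej(angles): joint-space move.
- gripper_open() and close(): open the fingers fully, or close them until they stop; the grip force is fixed at half the most.
- hold(seconds).
- inverse_kinematics(position, orientation): joint angles nearest the present ones, or None.
- state(): the state.
- get_image(name): name is "scene" or "top" or "wrist"; returns a dict with "frame" (420x560x3 uint8, blue, green, red), "depth" (420x560 float32, m along the optical axis (not along the pixel's ray), 0 where there is no reading), "camera_matrix" (3x3 intrinsics, pixels), "view" (4x4, takes a point from world to camera coordinates). Camera axes: x right, y up, looking along -z (the intrinsics and any distortion apply to the point x, -y, -z); pixel columns grow to the right and rows downward; lengths in m; the calibration is good to about 2 mm. A picture is of the moment at which its call begins.
A pose or a line that the arm cannot do raises IKError and nothing moves.
- job_done(): hands the job in; it is judged then, once.
The state is a dict: "time": time; "joint_pos": joint angles; "dq": joint speeds; "joint_torque": joint torques, N m; "ee_pos": TCP position; "ee_rot": TCP orientation; "ft_force": force on the tool from outside, world axes, zero at the start; "moment": the same for the moment, N m; "finger_gap": finger opening in m; "finger_force": force on a finger pad.
Only numpy, scipy, OpenCV 4.12 (cv2) and the standard library are available. Lean on these libraries where they do the work, as an engineer would, in place of code of your own. Each camera call takes 0.05 s, during which the arm holds its last target. There are 200 camera calls.

## Working session

There is one attempt and no reset: what is moved stays moved. The work goes in short steps, each a Python script; the robot and the scene stay as the last script left them, time stands still between calls to the robot, and variables do not carry over. Pictures are saved under pics/ and viewed, at most 10 in all, crops included, and the job is handed in when it is done.

```bash
mkdir -p pics; cat > h.py <<'E'
from bench import *
import numpy as np, cv2
def px(im,u,v):
    K=im["camera_matrix"];d=im["depth"][v,u]
    c=np.array([(u-K[0,2])/K[0,0]*d,-(v-K[1,2])/K[1,1]*d,-d,1])
    return (np.linalg.inv(im["view"])@c)[:3]
def cloud(im):
    K=im["camera_matrix"];d=im["depth"];v,u=np.mgrid[:d.shape[0],:d.shape[1]]
    c=np.stack([(u-K[0,2])/K[0,0]*d,-(v-K[1,2])/K[1,1]*d,-d,np.ones_like(d)],-1)
    return (c@np.linalg.inv(im["view"]).T)[...,:3]
E
python3 - <<'E'
from h import *
import pickle
a=get_image("top");b=get_image("scene")
pickle.dump((a,b),open("im.pkl","wb"))
cv2.imwrite("pics/top.png",a["frame"]);cv2.imwrite("pics/scene.png",b["frame"])
for i in(a,b):print(np.linalg.inv(i["view"])[:3,3],i["camera_matrix"])
print(state())
E
```

```text
[0.43605761 0.03597138 1.06775708] [[447.19270486   0.         279.76788682]
 [  0.         447.19270486 210.8630606 ]
 [  0.           0.           1.        ]]
[0.27853489 0.55604857 1.25270514] [[520.78801487   0.         282.0085207 ]
 [  0.         520.78801487 204.96534071]
 [  0.           0.           1.        ]]
{'time': 0.1, 'joint_pos': array([-1.18467696e+00,  9.17939117e-02,  1.23174562e+00,  6.41133835e-06,
        1.81978251e+00, -5.66793604e-02]), 'dq': array([-0.00058253, -0.00114343, -0.0036893 , -0.0013115 , -0.0003738 ,
        0.00091952]), 'joint_torque': array([ 4.68836864e-03, -4.47856092e+01, -4.07570565e+01,  7.02607865e-02,
        2.84431118e-02, -1.09251464e-04]), 'ee_pos': array([ 0.2570026 , -0.54190464,  0.22962494]), 'ee_rot': array([-8.53498784e-04,  9.75590574e-01,  2.19595728e-01, -1.38723650e-04]), 'ft_force': array([-0.27757352,  0.38517806, -0.83299764]), 'moment': array([-0.00801031, -0.00744016,  0.01071971]), 'finger_force': 0.0, 'finger_gap': 0.08776066551159727}
```

View pics/top.png

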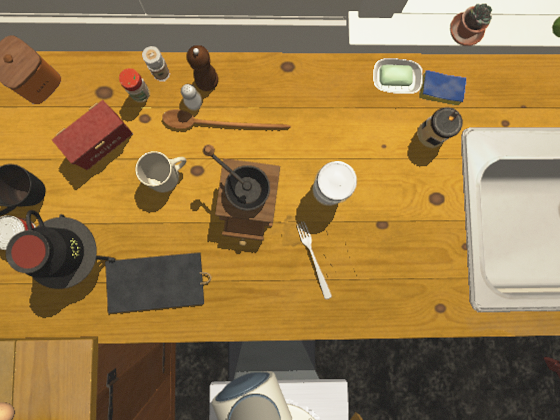

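View pics/scene.png

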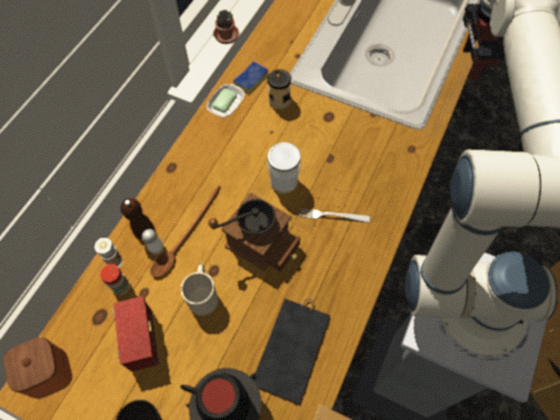

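The top view shows the mill at about (247,192) with its drawer towards the robot (about (243,228)). The crank handle is at (208,150), back-left, the mug at (157,170), the jar at (335,183) and the fork at (313,262).

```bash
python3 - <<'E'
from h import *
import pickle
a,b=pickle.load(open("im.pkl","rb"))
for n,i in(("top",a),("scene",b)):
    P=cloud(i).reshape(-1,3)
    c=px(a,250,205)[:2]
    P=P[np.linalg.norm(P[:,:2]-c,axis=1)<.2]
    def z(l,h,r=.2): 
        q=P[(P[:,2]>l)&(P[:,2]<h)]; return q[np.linalg.norm(q[:,:2]-c,axis=1)<r]
    q=z(.102,.112,.13); r=cv2.minAreaRect((q[:,:2]*1000).astype(np.float32)); print(n,"box",r,cv2.boxPoints(r).tolist(),len(q))
    q=z(.185,.205); print("handle",q.mean(0),q.min(0),q.max(0),len(q))
    q=z(.138,.146,.1); print("rim",cv2.minEnclosingCircle((q[:,:2]*1000).astype(np.float32)))
    q=z(.053,.064,.16);q=q[q[:,0]<c[0]-.02]; print("drawer",cv2.minAreaRect((q[:,:2]*1000).astype(np.float32)),len(q))
print("knob",px(a,241,242),"mug",px(a,157,155),px(a,182,160),px(a,140,170),"jar",px(a,335,180),"fork",px(a,301,228),px(a,326,295))
x=a["frame"][130:260,130:370]
cv2.imwrite("pics/crop.png",cv2.resize(x,None,fx=3.3,fy=3.3,interpolation=cv2.INTER_CUBIC))
E
```

```text
top box ((585.52978515625, 67.40261840820312), (126.2630615234375, 126.38192749023438), 81.94159698486328) [[514.1128540039062, 13.752727508544922], [639.2468872070312, -3.963794708251953], [656.9467163085938, 121.05250549316406], [531.8126831054688, 138.76902770996094]] 1810
handle [0.65398967 0.14244458 0.1904957 ] [0.64476455 0.1326505  0.1851198 ] [0.66593019 0.15494992 0.19878399] 100
rim ((585.6596069335938, 67.10828399658203), 47.807228088378906)
drawer ((501.9102478027344, 78.19468688964844), (93.6984634399414, 35.073822021484375), 80.33746337890625) 155
scene box ((581.33740234375, 67.18698120117188), (128.1317901611328, 127.32156372070312), 82.6434555053711) [[509.9974060058594, 11.799785614013672], [636.27099609375, -4.502902984619141], [652.6773681640625, 122.57417297363281], [526.40380859375, 138.87686157226562]] 1384
handle [0.65018614 0.14424681 0.1901839 ] [0.63983195 0.13207789 0.18552417] [0.6620514  0.15334277 0.19610269] 58
rim ((582.354736328125, 66.17488098144531), 48.486328125)
drawer ((503.64776611328125, 75.11685943603516), (100.54817199707031, 44.98734664916992), 82.70874786376953) 143
knob [0.47450499 0.08426604 0.04117804] mug [0.67114539 0.27143681 0.06865009] [0.65838561 0.21446611 0.07373513] [0.63695468 0.30861724 0.06853226] jar [ 0.60100699 -0.12008483  0.13250176] fork [ 5.08111008e-01 -5.73090020e-02  4.80858649e-04] [ 0.34914691 -0.11366624  0.00262163]
```

View pics/crop.png

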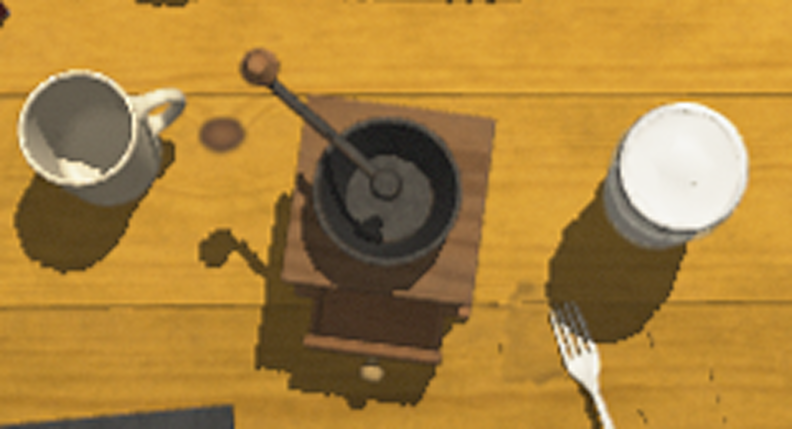

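```bash
cat >> h.py <<'E'
from scipy.spatial.transform import Rotation as R
HUB=np.array([.5835,.067]);YAW=np.radians(-7.8)
def W(x,y):  # mill axes relative to hub -> world xy
    c,s=np.cos(YAW),np.sin(YAW);return HUB+[c*x-s*y,s*x+c*y]
def quat(tilt,sg=1):
    d=np.array([np.cos(YAW),np.sin(YAW),0]);u=np.array([0,0,1.])
    z=np.sin(tilt)*d-np.cos(tilt)*u; x=sg*(np.cos(tilt)*d+np.sin(tilt)*u)
    q=R.from_matrix(np.c_[x,np.cross(z,x),z]).as_quat();return q[[3,0,1,2]]
E
python3 - <<'E'
from h import *
for t in (15,25,35):
  for sg in(1,-1):
    for x in(-.16,-.09):
      for z in (.038,.2):
        q=inverse_kinematics([*W(x,0),z],quat(np.radians(t),sg)); print(t,sg,x,z,None if q is None else np.round(q,2))
for sg in(1,-1):
    print(sg,[None if (q:=inverse_kinematics([*W(.11*np.cos(a),.11*np.sin(a)),.173],quat(0,sg))) is None else np.round(q[[0,5]],2).tolist() for a in np.arange(0,6.3,.7)])
E
```

```text
15 1 -0.16 0.038 [ 0.19 -0.59  2.17 -0.09  1.32  1.91]
15 1 -0.16 0.2 [ 0.19 -0.61  1.89 -0.08  1.61  1.89]
15 1 -0.09 0.038 [ 0.14 -0.37  2.01 -0.07  1.25  1.86]
15 1 -0.09 0.2 [ 0.14 -0.42  1.76 -0.07  1.55  1.84]
15 -1 -0.16 0.038 [ 0.19 -0.59  2.17 -0.09  1.32 -1.23]
15 -1 -0.16 0.2 [ 0.19 -0.61  1.89 -0.08  1.61 -1.26]
15 -1 -0.09 0.038 [ 0.14 -0.37  2.01 -0.07  1.25 -1.28]
15 -1 -0.09 0.2 [ 0.14 -0.42  1.76 -0.07  1.55 -1.3 ]
25 1 -0.16 0.038 [ 0.25 -0.78  2.31 -0.17  1.21  1.99]
25 1 -0.16 0.2 [ 0.25 -0.77  2.02 -0.16  1.49  1.94]
25 1 -0.09 0.038 [ 0.18 -0.53  2.16 -0.15  1.1   1.93]
25 1 -0.09 0.2 [ 0.18 -0.57  1.9  -0.13  1.4   1.88]
25 -1 -0.16 0.038 [ 0.25 -0.78  2.31 -0.17  1.21 -1.15]
25 -1 -0.16 0.2 [ 0.25 -0.77  2.02 -0.16  1.49 -1.2 ]
25 -1 -0.09 0.038 [ 0.18 -0.53  2.16 -0.15  1.1  -1.21]
25 -1 -0.09 0.2 [ 0.18 -0.57  1.9  -0.13  1.4  -1.26]
35 1 -0.16 0.038 None
35 1 -0.16 0.2 None
35 1 -0.09 0.038 [ 0.23 -0.68  2.31 -0.26  0.95  2.03]
35 1 -0.09 0.2 [ 0.23 -0.73  2.05 -0.22  1.25  1.95]
35 -1 -0.16 0.038 None
35 -1 -0.16 0.2 None
35 -1 -0.09 0.038 [ 0.23 -0.68  2.31 -0.26  0.95 -1.11]
35 -1 -0.09 0.2 [ 0.23 -0.73  2.05 -0.22  1.25 -1.19]
1 [[0.03, 1.73], [0.13, 1.84], [0.22, 1.93], [0.24, 1.95], [0.17, 1.88], [0.02, 1.73], [-0.11, 1.6], [-0.13, 1.58], [-0.07, 1.63]]
-1 [[0.03, -1.41], [0.13, -1.3], [0.22, -1.22], [0.24, -1.19], [0.17, -1.27], [0.02, -1.42], [-0.11, -1.54], [-0.13, -1.56], [-0.07, -1.51]]
```

```bash
python3 - <<'E'
from h import *
q=quat(np.radians(25),-1)
close()
move_to([*W(-.16,0),.2],q); move_l([*W(-.16,0),.038],.15)
d=np.array([np.cos(YAW),np.sin(YAW)])
hold(.2);f0=state()["ft_force"][:2]@d
x=-.16
while x<-.078:
    x+=.006 if x<-.105 else .002
    move_l([*W(x,0),.038],.06)
    f=state()["ft_force"][:2]@d-f0
    print(round(x,3),round(f,2),end="; ")
    if f<-4: break
hold(.3);s=state();print(s["time"],s["ft_force"],s["ee_pos"])
a=get_image("scene");cv2.imwrite("pics/s2.png",cv2.resize(a["frame"][150:320,170:400],None,fx=3.3,fy=3.3))
E
```

```text
-0.154 0.67; -0.148 0.93; -0.142 0.63; -0.136 0.09; -0.13 1.06; -0.124 0.2; -0.118 0.64; -0.112 0.28; -0.106 1.1; -0.1 -0.58; -0.098 0.23; -0.096 0.75; -0.094 0.18; -0.092 1.65; -0.09 0.32; -0.088 0.94; -0.086 -5.75; 9.75 [-6.49752306  1.23629046  2.09930945] [0.49759221 0.07879914 0.03771331]
```

View pics/s2.png

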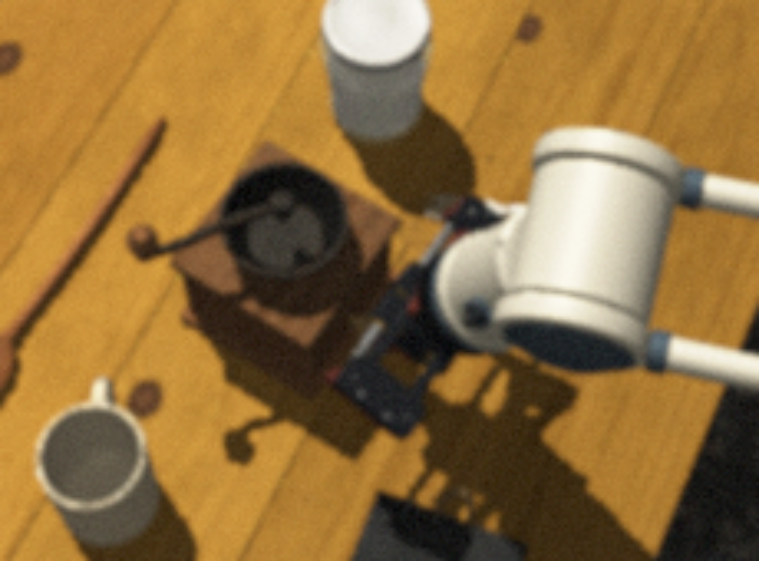

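Drawer is home: a sharp force rise came at the expected position, and in the picture the mill hasn't shifted. Next is the crank.

```bash
python3 - <<'E'
from h import *
move_l([*W(-.13,0),.06],.15); move_l([*W(-.13,0),.27],.25)
q=quat(0,-1)
def C(a,z=.173,r=.101): a=np.radians(a);return [*W(r*np.cos(a),r*np.sin(a)),z]
move_to(C(88,.27),q); move_l(C(88),.15)
hold(.2);f0=state()["ft_force"];m=0
for a in [*np.arange(76,-330,-12),-336,-341,-345]:
    move_l(C(a),.1 if a>-325 else .04)
    f=np.linalg.norm((state()["ft_force"]-f0)[:2]);m=max(m,f)
    if f>9: print("force",a,f);break
print(a,m,state()["time"])
hold(.3)
i=get_image("top");cv2.imwrite("pics/t3.png",cv2.resize(i["frame"][110:270,130:370],None,fx=3.3,fy=3.3))
E
```

```text
-345 1.7010513417552477 26.9417
```

View pics/t3.png

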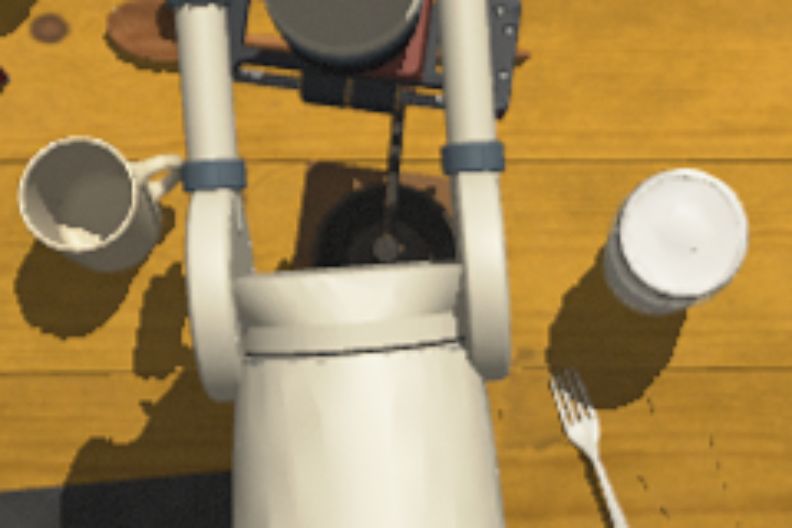

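The crank arm runs from the hub at (386,247) to (400,95), about straight to the back of the mill. I'll pull back off the handle, lift clear and check.

```bash
python3 - <<'E'
from h import *
p=state()["ee_pos"]
d=np.array([-np.sin(YAW),np.cos(YAW)])
p2=[*(p[:2]+.03*d),p[2]]; move_l(p2,.1); move_l([p2[0],p2[1],.3],.2)
movej([-1.185,.091,1.231,0,1.82,-.057])
hold(.3);i=get_image("top");cv2.imwrite("pics/t4.png",cv2.resize(i["frame"][110:270,130:370],None,fx=3.3,fy=3.3))
P=cloud(i).reshape(-1,3);P=P[np.linalg.norm(P[:,:2]-HUB,axis=1)<.13]
h=P[(P[:,2]>.185)&(P[:,2]<.205)].mean(0);v=h[:2]-HUB
b=P[(P[:,2]>.102)&(P[:,2]<.112)];print(h,np.degrees(np.arctan2(v[1],v[0])-YAW),cv2.minAreaRect((b[:,:2]*1000).astype(np.float32)),state()["time"])
E
```

```text
[0.68651149 0.0583258  0.19081381] 2.9866976966967993 ((585.7875366210938, 67.36607360839844), (126.25247955322266, 126.60538482666016), 82.09947204589844) 31.6417
```

View pics/t4.png

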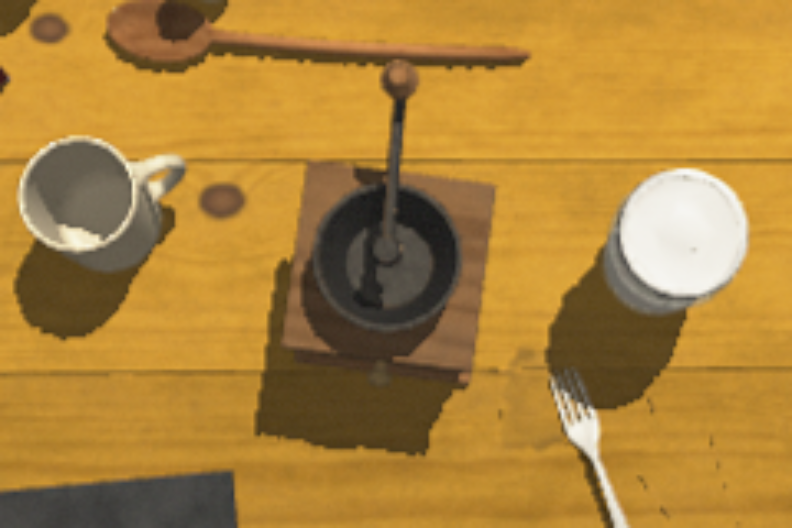

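The picture shows the drawer home, with the knob at (379,372) just ahead of the box front. The handle at (400,78) is 3° from straight back, and the mill, mug, jar and fork haven't moved.

```bash
python3 -c "
from bench import *
print(job_done())"
```

```text
the job is handed in; nothing more can be done
None
```

I pushed the drawer fully home, then pushed the crank one turn clockwise until its handle pointed to the back of the mill (about 3° off). The mill, mug, jar and fork stayed where they were, and the job is handed in, but no verdict was returned.

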